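Point out the next block on the cooling plate

ROBOT

A 6-joint arm with a two-finger parallel gripper is mounted at the origin on a cart in front of the work surface, level with it; the furniture and walls round the work are solid. World frame = base frame: x ahead of the robot, y to its left, z up, the work surface at z = 0. Lengths are in m, angles in rad, forces in N, time in s.
With the tool pointing down it reaches from about 0.325 to 0.775 m from the base axis. Payload 5.5 kg.
Tool frame: the origin (TCP) lies between the finger pads, 19 mm behind the fingertips; this is the grasp point; z points along the fingers, y is the line along which they close (so a half turn about z gives the same grasp; the last joint's range is limited). The gripper opens to 85 mm and grips with 20 to 120 N. Pads are 22 mm wide; open, the fingers measure 114 mm over their backs; the gripper's body (76 mm by 85 mm) begins 54 mm behind the grasp point. The pads swing forward as they close: fully open they stand 13 mm farther back than shut.
Start: joints at [-1.169, 0.091, 1.231, -0, 1.82, -0.057], TCP at [0.266, -0.538, 0.25] pointing down, gripper open.
Joint ranges: [-2.87, 2.87], [-0.86, 2.18], [0.17, 2.46], [-1.51, 4.65], [0.06, 2.69], [-2.65, 2.65]. Speed limits (rad/s): [2.57, 2.57, 3.01, 3.14, 3.14, 3.14].

INTERFACE

Orientations are given as a unit quaternion [w, x, y, z].
In Python, from workcell import * gives the robot as it stands. Calls block until the motion is done:
- move_to(position, orientation): joint-space move of the TCP to a pose.
- movel(position, orientation=None, speed=0.15, until_force=None): straight line of the TCP; orientation=None keeps the orientation; speed is the mean speed in m/s. With until_force (N) it stops when the force on the tool has changed by that much, and returns True; else False.
- move_joints(angles): joint-space move.
- gripper_to(opening, strength=None): finger opening in m; strength is the grip in N (None keeps the last); returns when the fingers have stopped.
- wait(seconds).
- solve_ik(position, orientation): joint angles nearest the present ones, or None.
- state(): the state.
- grab_frame(name): name is "side" or "top" or "wrist"; returns a dict with "img" (400x640x3 uint8, red, green, blue), "fx", "fy", "cx", "cy" (pixels), "T" (4x4, takes a point from camera to world coordinates); the wrist camera has in their place "T_tool_cam" (4x4, takes a point from camera to tool coordinates, whose origin is the TCP and whose axes are the flange's). Camera axes: x right, y down, z forward; pixel columns grow to the right and rows downward; lengths in m; the calibration is good to about 2 mm. The wrist camera is an equidistant fisheye: a pixel r from the principal point sees the ray r / f radians off the axis. A picture is of the moment at which its call begins: read the wrist's pose just before it. There is no depth.
A pose or a line that the arm cannot do raises IKError and nothing moves.
- job_done(): hands the job in; it is judged then, once.
The state is a dict: "time_s": time; "q": joint angles; "joint_velocities": joint speeds; "effort": joint torques, N m; "tcp_pos": TCP position; "eef_rot": TCP orientation; "force": force on the tool from outside, world axes, zero at the start; "moment": the same for the moment, N m; "width": finger opening in m; "grasp_force": force on a finger pad.
Only numpy, scipy, OpenCV 4.12 (cv2) and the standard library are available. Lean on these libraries where they do the work, as an engineer would, in place of code of your own. Each camera call takes 0.05 s, during which the arm holds its last target. There are 200 camera calls.

TASK

Show the trainee which wax block is to be cut next: push with the fingertips in its finger pull to slide the grey cover of the white cooling plate fully open, then point straight down at the block in the yellow cassette, fingertips over its middle and no more than 3 cm above it, and stay there for two full seconds without touching anything. Then slide the cover fully shut again, the fingertips in the pull, so that the blocks stay cold, and move clear. Pick nothing up, never touch a block, and leave the blocks, forceps, timer and slide pack where they lie.

Things in the scene. Friction and masses are not known exactly. Their poses are not given: they have to be found in the camera images.
- cooler: White block cooling plate fixed to the bench: 190 mm deep (its x), 370 mm wide (its y). Origin: middle of the underside; x to its back, y to its left end, z up. Right half: an open well; left half: closed machinery 56 mm high. Aluminium rails along the front and back edges (x -87 to -75 and 75 to 87 mm) reach 84 mm above the bench.
- well (a point): Middle of the level metal floor of the cooler's well, 40 mm above the bench; axes as the cooler's. The well is 136 mm (x) by 165 mm (y), its rim 56 mm above the bench; six blocks lie on its floor in two rows of three (x = -30 and 30 mm, y = -46, 0 and 46 mm, each give or take 4 mm).
- cover (a joint): Travel in m of the opaque grey sliding cover along the cooler's +y: 0 = shut over the well, 0.176 = fully open, at its stop over the machinery; starts at 0 to 0.02. 150 mm (x) by 180 mm (y), its top 78 mm above the bench. It needs about 3 N to slide, stays where it is left and cannot lift off.
- cover_pull (a point): Middle of the mouth of the cover's finger pull, level with the cover's top and moving with the cover; axes as the cooler's. The pull is a pocket with upright walls and a black bottom, 70 mm along x, 60 mm along y, 17 mm deep, in the middle of the cover.
- block_yellow: Block in the pale yellow cassette: loose, 11 g, a slab 28 x 40 mm and 8 mm high carrying a cream wax block with a dark spot (the only yellow one). Origin: middle of its underside; z up, its 40 mm length is its y, lying about along the cooler's x. On the floor of the well, under the cover at the start; the colours change places.
- block_pink_a: Block in the pink cassette: loose, 11 g, a slab 28 x 40 mm and 8 mm high carrying a cream wax block with a dark spot. Origin: middle of its underside; z up, its 40 mm length is its y, lying about along the cooler's x. On the floor of the well, under the cover at the start; the colours change places.
- block_pink_b: Block in the pink cassette: loose, 11 g, a slab 28 x 40 mm and 8 mm high carrying a cream wax block with a dark spot. Origin: middle of its underside; z up, its 40 mm length is its y, lying about along the cooler's x. On the floor of the well, under the cover at the start; the colours change places.
- block_blue: Block in the pale blue cassette: loose, 11 g, a slab 28 x 40 mm and 8 mm high carrying a cream wax block with a dark spot. Origin: middle of its underside; z up, its 40 mm length is its y, lying about along the cooler's x. On the floor of the well, under the cover at the start; the colours change places.
- block_green_a: Block in the pale green cassette: loose, 11 g, a slab 28 x 40 mm and 8 mm high carrying a cream wax block with a dark spot. Origin: middle of its underside; z up, its 40 mm length is its y, lying about along the cooler's x. On the floor of the well, under the cover at the start; the colours change places.
- block_green_b: Block in the pale green cassette: loose, 11 g, a slab 28 x 40 mm and 8 mm high carrying a cream wax block with a dark spot. Origin: middle of its underside; z up, its 40 mm length is its y, lying about along the cooler's x. On the floor of the well, under the cover at the start; the colours change places.
- forceps: Loose steel forceps, 126 x 11 x 9 mm, lying on the bench in front of the cooler. Origin: middle of the underside.
- timer: Loose white bench timer, 60 x 68 x 18 mm, behind the left half of the cooler. Origin: middle of the underside.
- slide_pack: Loose open white pack of glass slides, 60 x 82 x 28 mm, behind the right half of the cooler. Origin: middle of the underside.

How it is judged:
On the way, in this order (a step that is already met when the one before it is completed fails the run):
1. the fingertips, in the pull, push the cover through the middle of its travel (contact force between the fingers and cooler above 0.3 N and value of joint cover between 0.06 and 0.13 m and z of the grasp point in the frame of cover_pull below 0.03 m and x of the grasp point in the frame of cover_pull between -0.036 and 0.036 m and y of the grasp point in the frame of cover_pull between -0.031 and 0.031 m), for 0.05 s.
2. the cover is fully open (within 11 mm of its stop) (value of joint cover above 0.165 m), for 0.2 s.
3. cover open and touching nothing, the TCP stays within 14 mm sideways of the yellow cassette's middle, under 75 mm above its underside, pointing within 30 degrees of straight down, for 1.7 s (value of joint cover above 0.165 m and horizontal distance between the grasp point and block_yellow below 0.014 m and z of the grasp point in the frame of block_yellow below 0.075 m and angle between the grasp point's own z axis and vertical above 2.6 rad and contact force between each of the arm, the fingers and anything else below 0.3 N), for 1.7 s.
4. the fingertips, in the pull, push the cover back through the middle of its travel (all of step 1), for 0.05 s.
5. the cover is shut again (within 6 mm) (value of joint cover below 0.006 m), for 0.2 s.
At the end, for the whole second after the job is handed in: The cover is shut to within 6 mm, every block lies at rest within 6 mm of where it was, and forceps, timer and slide pack are within 10 mm of where they were (value of joint cover below 0.006 m and distance of each of block_yellow, block_pink_a, block_pink_b, block_blue, block_green_a, block_green_b from where it was at the start of the episode below 0.006 m and distance of each of forceps, timer, slide_pack from where it was at the start of the episode below 0.01 m and linear speed of each of block_yellow, block_pink_a, block_pink_b, block_blue, block_green_a, block_green_b below 0.01 m/s); the robot touches nothing.
It fails at once if the robot touched a block (contact force between any of the fingers, the arm and block_yellow above 0.3 N or contact force between any of the fingers, the arm and block_pink_a above 0.3 N or contact force between any of the fingers, the arm and block_pink_b above 0.3 N or contact force between any of the fingers, the arm and block_blue above 0.3 N or contact force between any of the fingers, the arm and block_green_a above 0.3 N or contact force between any of the fingers, the arm and block_green_b above 0.3 N).
It fails at once if a block was shifted or lifted by more than 6 mm (distance of any of block_yellow, block_pink_a, block_pink_b, block_blue, block_green_a, block_green_b from where it was at the start of the episode above 0.006 m).
It fails at once if the forceps, timer or slide pack were moved by more than 10 mm (distance of any of forceps, timer, slide_pack from where it was at the start of the episode above 0.01 m).
It also fails if it takes over 64 s, if anything falls off the work surface, if the arm or the gripper's body presses on something with over 40 N, if the wrist force passes 120 N, or if a joint passes its speed limit or range.

## Working session

There is one attempt and no reset: what is moved stays moved. The work goes in short steps, each a Python script; the robot and the scene stay as the last script left them, time stands still between calls to the robot, and variables do not carry over. Pictures are saved under pics/ and viewed, at most 10 in all, crops included, and the job is handed in when it is done.

```bash
mkdir -p pics; python3 - <<'E'
from workcell import *
import cv2,numpy as np
np.set_printoptions(precision=4,suppress=True)
for n in ("top","side"):
    f=grab_frame(n); cv2.imwrite(f"pics/{n}0.png",f["img"][:,:,::-1]); print(n,f["fx"],f["fy"],f["cx"],f["cy"]);print(f["T"])
s=state();print(s["time_s"],s["tcp_pos"],s["eef_rot"],s["width"])
E
```

```text
top 519.976649736788 519.976649736788 321.5153040733694 203.7733040056674
[[ 0.0237 -0.9916  0.1275  0.4529]
 [-0.9997 -0.0236  0.0025  0.1575]
 [ 0.0005 -0.1276 -0.9918  0.9658]
 [ 0.      0.      0.      1.    ]]
side 481.04719153356865 481.04719153356865 313.56910780772654 191.95112231093623
[[-0.9978 -0.0321  0.0584  0.4788]
 [-0.0666  0.4916 -0.8683  1.0481]
 [-0.0008 -0.8703 -0.4926  0.5626]
 [ 0.      0.      0.      1.    ]]
0.1 [ 0.2656 -0.5377  0.2489] [-0.0009  0.9738  0.2274 -0.0001] 0.08529124561525936
```

View pics/top0.png

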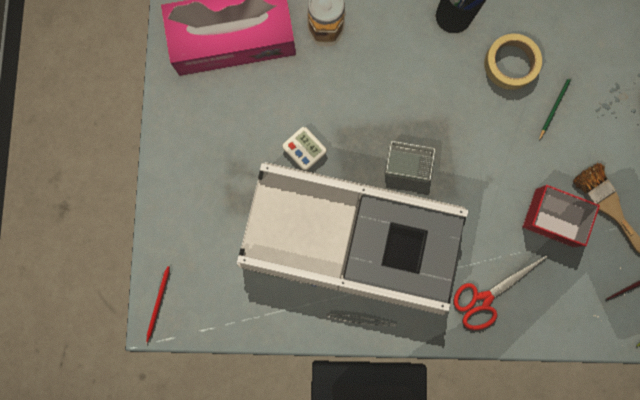

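View pics/side0.png

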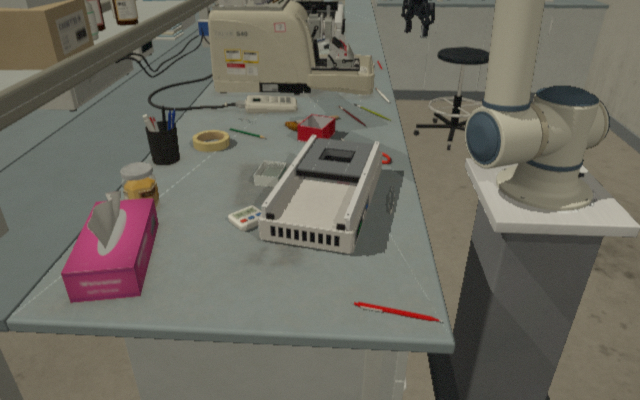

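The top view shows the cover shut (pull at about (405,249)). The rail corners are at about (263,165), (467,211), (448,309) and (239,263). The timer is at (304,148) and the slide pack at (410,163), both behind the cooler. The side view agrees.

```bash
cat > h.py <<'E'
from workcell import *
import cv2,numpy as np
np.set_printoptions(precision=4,suppress=True)
def ray(f,uv,z):
    uv=np.atleast_2d(np.float64(uv)); T=f["T"]
    d=np.c_[(uv[:,0]-f["cx"])/f["fx"],(uv[:,1]-f["cy"])/f["fy"],np.ones(len(uv))]@T[:3,:3].T
    return T[:3,3]+d*((z-T[2,3])/d[:,2])[:,None]
def blobs(m,amin):
    cs,_=cv2.findContours(m.astype(np.uint8),cv2.RETR_EXTERNAL,cv2.CHAIN_APPROX_NONE)
    return [c for c in cs if cv2.contourArea(c)>amin]
E
python3 - <<'E'
from h import *
f=grab_frame("top"); im=f["img"]
c=ray(f,[(263,164),(468,211),(449,310),(238,263)],.084)[:,:2]; print(c)
print([np.linalg.norm(c[i]-c[(i+1)%4]) for i in range(4)])
print("centre",c.mean(0)); 
y=(c[0]-c[1]+c[3]-c[2]);print("yaw of cooler y dir",np.degrees(np.arctan2(-y[0],y[1])))
m=im.max(2)<50; m[:200]=0;m[300:]=0;m[:,:370]=0;m[:,440:]=0
for b in blobs(m,200):
    print(cv2.boundingRect(b)); r=cv2.minAreaRect(ray(f,b[:,0],.061)[:,:2].astype(np.float32)); print(r, cv2.boxPoints(r))
E
```

```text
[[ 0.6331  0.2624]
 [ 0.5598 -0.0905]
 [ 0.3929 -0.0569]
 [ 0.4623  0.298 ]]
[np.float64(0.3604710263429556), np.float64(0.17023819620285274), np.float64(0.3616267997939972), np.float64(0.17444335528119864)]
centre [0.512  0.1033]
yaw of cooler y dir -11.40119822967814
(382, 223, 45, 50)
((0.49602383375167847, 0.014156468212604523), (0.06485023349523544, 0.07493361830711365), 78.4063491821289) [[ 0.4528 -0.0101]
 [ 0.5262 -0.0251]
 [ 0.5392  0.0384]
 [ 0.4658  0.0534]]
```

```bash
cat >> h.py <<'E'
from scipy.spatial.transform import Rotation as R
a=np.radians(-11.5); X=np.array([np.cos(a),np.sin(a),0]); Y=np.array([-np.sin(a),np.cos(a),0])
def quats():
    o=[]
    for s in (1,-1):
        q=R.from_matrix(np.c_[np.cross(s*X,[0,0,-1]),s*X,[0,0,-1]]).as_quat(); o.append([q[3],q[0],q[1],q[2]])
    return o
def best(p):
    c=[(np.abs(np.array(j)-state()["q"]).max(),q) for q in quats() if (j:=solve_ik(p,q)) is not None]
    return min(c,key=lambda t:t[0])[1]
E
python3 - <<'E'
from h import *
P=np.array([.4955,.0140,.17])
q=best(P); gripper_to(0.0); move_to(P,q)
s=state();print(s["tcp_pos"],s["q"],s["width"],s["force"])
cv2.imwrite("pics/w1.png",grab_frame("wrist")["img"][:,:,::-1])
cv2.imwrite("pics/t1.png",grab_frame("top")["img"][100:350,200:500,::-1].repeat(2,0).repeat(2,1))
h=movel([*P[:2],.105],speed=.1,until_force=4);print(h)
if not h: print(movel([*P[:2],.076],speed=.02,until_force=3))
s=state();print(s["time_s"],s["tcp_pos"],s["force"])
E
```

```text
[0.4957 0.0133 0.1702] [-0.0417 -0.1928  1.646  -0.0003  1.6881  0.1603] 0.0003917703807421101 [ 0.2609 -0.172   0.023 ]
False
True
5.1167 [0.4955 0.014  0.0797] [-0.155   0.8663  4.5542]
```

View pics/w1.png

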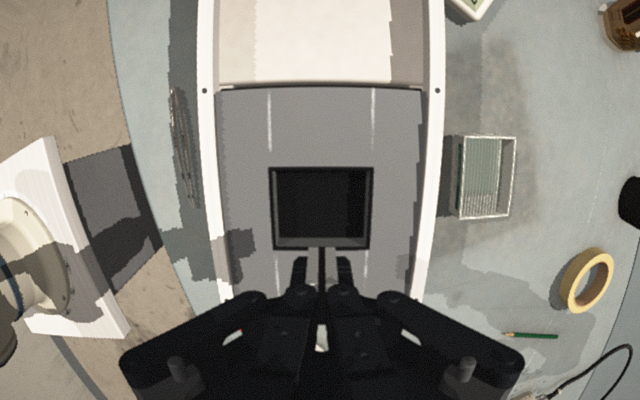

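The wrist view shows the fingers centred across the pull (270–372 wide, 168–248 high). The forceps are in front of the cooler, in the shadow at about (183,145). The contact height matches the pocket bottom, so I'll push the cover open.

```bash
python3 - <<'E'
from h import *
P=np.array(state()["tcp_pos"]); P[2]=.086
movel(P,speed=.05)
print(movel(P+Y*.03,speed=.04,until_force=15)); print(state()["force"])
print(movel(P+Y*.205,speed=.08,until_force=15))
wait(.3); s=state();p=np.array(s["tcp_pos"]);print(s["time_s"],p,(p-P)@Y,(p-P)@X,s["force"])
# back off from the wall, straight up, aside over machinery
movel(p-Y*.006,speed=.03); movel([*(p-Y*.006)[:2],.2],speed=.15)
movel([.33,.30,.25],speed=.3)
f=grab_frame("top"); cv2.imwrite("pics/t2.png",cv2.resize(f["img"][130:330,220:490,::-1],None,fx=2.9,fy=2.9))
im=f["img"]; hsv=cv2.cvtColor(im,cv2.COLOR_RGB2HSV)
print(state()["time_s"])
E
```

```text
False
[ 0.8422 -0.3122  0.4182]
True
8.525 [0.5345 0.2069 0.0849] 0.19678534631551378 -0.00014974530619503082 [0.0887 0.1757 0.6328]
10.7583
```

View pics/t2.png

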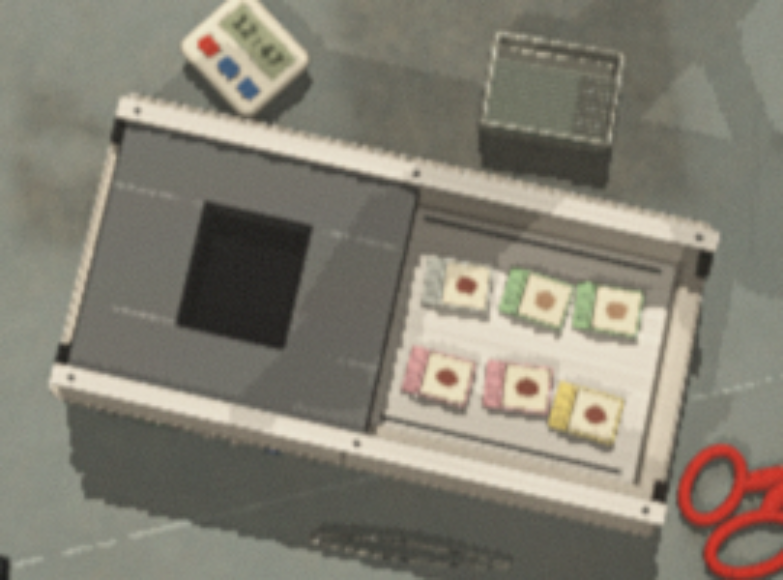

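The cover is fully open: it hit the stop. The yellow block is at the front right of the well, at crop (588,412), or about (423,272) in the full frame.

```bash
python3 - <<'E'
from h import *
f=grab_frame("top"); im=f["img"]; hsv=cv2.cvtColor(im,cv2.COLOR_RGB2HSV)
m=cv2.inRange(hsv,(18,70,80),(35,255,255)); m[:250]=0;m[295:]=0;m[:,:400]=0;m[:,445:]=0
pts=cv2.findNonZero(m)[:,0]; print(len(pts),pts.min(0),pts.max(0)); w=ray(f,pts,.048)[:,:2]; print("strip",cv2.minAreaRect(w.astype(np.float32)))
c=ray(f,[(220+588/2.9,130+413/2.9)],.05)[0];print("centre est",c)
O=np.array([.512,.1033,0]);print((c-O)@X,(c-O)@Y)
q=best([c[0],c[1],.17]); 
# look first from beside, higher: camera sits ahead of tool, so stand off toward -Y
v=c-Y*.06; v[2]=.2
move_to(v,q); s=state(); print(s["tcp_pos"],s["eef_rot"],s["time_s"])
g=grab_frame("wrist"); cv2.imwrite("pics/w3.png",g["img"][:,:,::-1]); print(g["T_tool_cam"],[g[k] for k in("fx","fy","cx","cy")])
np.savez("w3.npz",img=g["img"],T=g["T_tool_cam"],k=[g[k] for k in("fx","fy","cx","cy")],p=s["tcp_pos"],q=s["eef_rot"])
E
```

```text
177 [409 261] [434 283]
strip ((0.4544861316680908, -0.01778646744787693), (0.04151247441768646, 0.02943471446633339), 73.98617553710938)
centre est [ 0.454  -0.0198  0.05  ]
-0.03228282469649555 -0.13217828761692377
[ 0.4422 -0.078   0.2001] [-0.0001  0.7742  0.6329  0.0002] 12.2833
[[-0.0006 -0.9514 -0.3079  0.0787]
 [ 1.     -0.0005 -0.0003 -0.0004]
 [ 0.0001 -0.3079  0.9514 -0.1223]
 [ 0.      0.      0.      1.    ]] [309.70691628693146, 309.70691628693146, 321.3628862998337, 202.32119221148594]
```

View pics/w3.png

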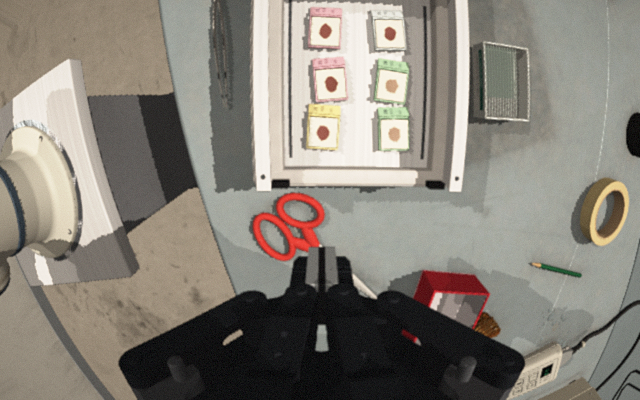

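The yellow mask gives a 41.5 × 29.4 mm rectangle, which is the whole slab, centred at (0.4545, −0.0178). The wrist view (block at (323,128)) confirms it is in the front row, rightmost place. Next: point, then shut the cover.

```bash
python3 - <<'E'
from h import *
C=np.array([.4543,-.0183])
movel([*C,.2],speed=.1); print(movel([*C,.100],speed=.06,until_force=3))
wait(2.3); s=state();print(s["tcp_pos"],s["force"],s["time_s"])
movel([*C,.2],speed=.12)
P=np.array([.4955,.014,0]); U=P+Y*.177
movel([*U[:2],.2],speed=.2); movel([*U[:2],.115],speed=.1)
h=movel([*U[:2],.086],speed=.03,until_force=5);print("descent hit",h,state()["tcp_pos"])
if not h:
    U[2]=.086
    print(movel(U-Y*.03,speed=.04,until_force=15)); print(state()["force"])
    print(movel(U-Y*.208,speed=.07,until_force=15))
    wait(.4); s=state();p=np.array(s["tcp_pos"]);print(s["time_s"],p,(p-U)@Y,s["force"])
E
```

```text
False
[ 0.4543 -0.0183  0.1   ] [-0.3444 -0.5711 -0.4356] 17.2167
descent hit False [0.5309 0.1875 0.0863]
False
[ 0.0464  0.6774 -0.4136]
True
24.95 [ 0.4913 -0.0021  0.0848] -0.19360398539086712 [-0.1413 -0.3134 -0.067 ]
```

```bash
python3 - <<'E'
from h import *
p=np.array(state()["tcp_pos"])+Y*.006
movel(p,speed=.03); movel([*p[:2],.25],speed=.15); movel([.33,-.2,.3],speed=.3)
f=grab_frame("top"); im=f["img"]; cv2.imwrite("pics/t4.png",cv2.resize(im[130:330,220:490,::-1],None,fx=2.9,fy=2.9))
m=im.max(2)<50; m[:200]=0;m[300:]=0;m[:,:370]=0;m[:,440:]=0
for b in blobs(m,200):
    print(cv2.boundingRect(b)); r=cv2.minAreaRect(ray(f,b[:,0],.061)[:,:2].astype(np.float32)); print(r[0])
s=state();print(s["tcp_pos"],s["force"],s["time_s"])
E
```

```text
(382, 223, 45, 50)
(0.49615752696990967, 0.014105051755905151)
[ 0.3304 -0.1993  0.2994] [ 0.3124 -0.6672 -0.4496] 27.625
```

View pics/t4.png

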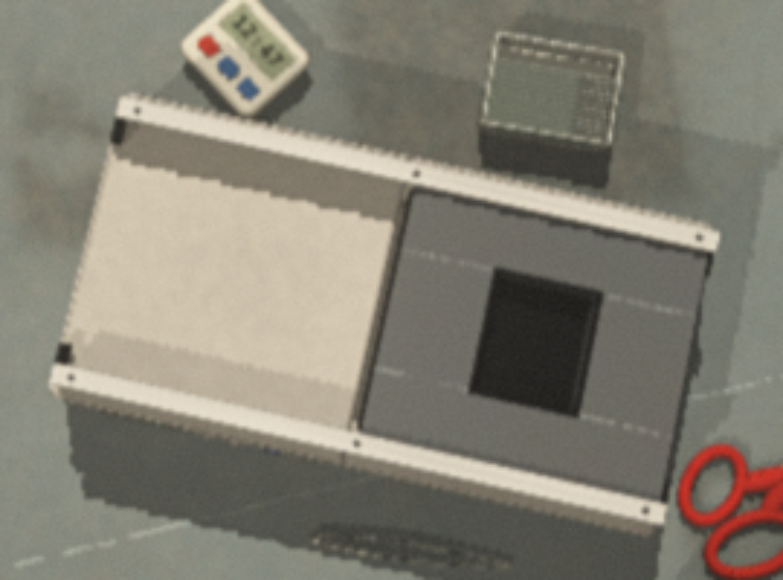

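The cover is shut (pull back at about (404,248) in the full frame), and the timer, slide pack and forceps have not moved.

```bash
python3 -c "
from workcell import *
print(job_done())"
```

```text
the job is handed in; nothing more can be done
None
```

I slid the cover open to its stop, pointed at the yellow cassette for 2.3 s at the set height, slid the cover shut to its stop and moved clear; the job is handed in, but no verdict came back.

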